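Turn the stock tags on the paint-jar board

TASK

Each jar bin on the board has a hinged tag in front of it; with your fingertips push over the tags that are wrong, so that only the full bins (two jars) show the face with the round disc, the tag leaning towards its bin, and the bins with one jar or none show the face with the two bars, the tag leaning away from its bin. Leave the tags that are already right as they are, let every tag rest against its stop, and do not lift or shift the jars or anything else standing around.

Things in the scene. Friction and masses are not known exactly. Their poses are not given: they have to be found in the camera images.
- hinge_a (a point): Middle of the hinge line of tag_a, on the front strip of bin_a, 42 mm above the table. Axes: z up, y along the hinge line, x from the hinge towards this tag's own bin. Two small posts beside the tag, 25 to 30 mm from its middle, rise 4 mm above the hinge line. The space between the hinge and the bin's near wall, 94 mm away, is free.
- bin_a: Open wooden jar bin, fixed to the board, 112 mm long (x), 60 mm wide (y), 32 mm tall; origin at the centre of its underside, 12 mm above the table; its hinge is 150 mm towards -x. Room for two jars in line, 26 mm either side of the centre in x: full with two. Four bins stand side by side about 95 mm apart; where each stands, and which hold jars, changes.
- tag_a (a joint): Aluminium tag of bin_a: plate 44 mm wide, 5 mm thick, reaching 58 mm from the hinge line, about 40 g, swings freely. Radians: 0 upright, positive leaning towards its bin, negative away from it. Let go, it falls to a stop at +0.6 or -0.6, to the side it leans; the stops are rigid. The face shown on top has one round disc at +0.6 and two straight bars at -0.6.
- hinge_b (a point): Middle of the hinge line of tag_b, on the front strip of bin_b, 42 mm above the table. Axes: z up, y along the hinge line, x from the hinge towards this tag's own bin. Two small posts beside the tag, 25 to 30 mm from its middle, rise 4 mm above the hinge line. The space between the hinge and the bin's near wall, 94 mm away, is free.
- bin_b: Open wooden jar bin, fixed to the board, 112 mm long (x), 60 mm wide (y), 32 mm tall; origin at the centre of its underside, 12 mm above the table; its hinge is 150 mm towards -x. Room for two jars in line, 26 mm either side of the centre in x: full with two. Four bins stand side by side about 95 mm apart; where each stands, and which hold jars, changes.
- tag_b (a joint): Aluminium tag of bin_b: plate 44 mm wide, 5 mm thick, reaching 58 mm from the hinge line, about 40 g, swings freely. Radians: 0 upright, positive leaning towards its bin, negative away from it. Let go, it falls to a stop at +0.6 or -0.6, to the side it leans; the stops are rigid. The face shown on top has one round disc at +0.6 and two straight bars at -0.6.
- hinge_c (a point): Middle of the hinge line of tag_c, on the front strip of bin_c, 42 mm above the table. Axes: z up, y along the hinge line, x from the hinge towards this tag's own bin. Two small posts beside the tag, 25 to 30 mm from its middle, rise 4 mm above the hinge line. The space between the hinge and the bin's near wall, 94 mm away, is free.
- bin_c: Open wooden jar bin, fixed to the board, 112 mm long (x), 60 mm wide (y), 32 mm tall; origin at the centre of its underside, 12 mm above the table; its hinge is 150 mm towards -x. Room for two jars in line, 26 mm either side of the centre in x: full with two. Four bins stand side by side about 95 mm apart; where each stands, and which hold jars, changes.
- tag_c (a joint): Aluminium tag of bin_c: plate 44 mm wide, 5 mm thick, reaching 58 mm from the hinge line, about 40 g, swings freely. Radians: 0 upright, positive leaning towards its bin, negative away from it. Let go, it falls to a stop at +0.6 or -0.6, to the side it leans; the stops are rigid. The face shown on top has one round disc at +0.6 and two straight bars at -0.6.
- hinge_d (a point): Middle of the hinge line of tag_d, on the front strip of bin_d, 42 mm above the table. Axes: z up, y along the hinge line, x from the hinge towards this tag's own bin. Two small posts beside the tag, 25 to 30 mm from its middle, rise 4 mm above the hinge line. The space between the hinge and the bin's near wall, 94 mm away, is free.
- bin_d: Open wooden jar bin, fixed to the board, 112 mm long (x), 60 mm wide (y), 32 mm tall; origin at the centre of its underside, 12 mm above the table; its hinge is 150 mm towards -x. Room for two jars in line, 26 mm either side of the centre in x: full with two. Four bins stand side by side about 95 mm apart; where each stands, and which hold jars, changes.
- tag_d (a joint): Aluminium tag of bin_d: plate 44 mm wide, 5 mm thick, reaching 58 mm from the hinge line, about 40 g, swings freely. Radians: 0 upright, positive leaning towards its bin, negative away from it. Let go, it falls to a stop at +0.6 or -0.6, to the side it leans; the stops are rigid. The face shown on top has one round disc at +0.6 and two straight bars at -0.6.
- jar_1_center (a point): Centre (half-way up) of a lidded jar, 42 mm in diameter and 58 mm tall, about 120 g, standing loose in one of the bins, its top 77 mm above the table.
- jar_2_center (a point): Centre (half-way up) of a lidded jar, 42 mm in diameter and 58 mm tall, about 120 g, standing loose in one of the bins, its top 77 mm above the table.
- jar_3_center (a point): Centre (half-way up) of a lidded jar, 42 mm in diameter and 58 mm tall, about 120 g, standing loose in one of the bins, its top 77 mm above the table.
- jar_4_center (a point): Centre (half-way up) of a lidded jar, 42 mm in diameter and 58 mm tall, about 120 g, standing loose in one of the bins, its top 77 mm above the table.
- jar_5_center (a point): Centre (half-way up) of a lidded jar, 42 mm in diameter and 58 mm tall, about 120 g, standing loose in one of the bins, its top 77 mm above the table.
- vial: Bystander: Small amber jar, 22 mm diameter, 40 mm tall, standing loose on the board in the gap between two tags, about level with the hinge line. Origin at the centre of its underside.
- pot: Bystander: Lidded low jar, 44 mm diameter, 40 mm tall, loose, standing on the table between the board and the robot. Origin at the centre of its underside.
- bigjar: Bystander: Large lidded jar, 84 mm diameter, 120 mm tall, loose, left of the board. Origin at the centre of its underside.
- bowl: Bystander: Wooden bowl, 120 mm across, 50 mm tall, loose, right of the board. Origin at the centre of its underside.
- mug: Bystander: White mug, 76 mm across, 90 mm tall, loose, right of the board. Origin at the centre of its underside.
Things that resemble listed ones, but are neither listed nor needed, are in the scene too. Leave any pink or purple look-alike of the part that bears jar_1_center alone. What is shaped like the part that bears jar_3_center but red is not meant.

How it is judged:
At the end, for the whole second after the job is handed in: The tags of the two bins that hold two jars (always jars 1 and 2 in one, 3 and 4 in another) lean towards their bins (joint above +0.50 rad) and the tags of the bins with one jar or none lean away (below -0.50 rad), all at rest (under 0.2 rad/s), every jar within 15 mm of where it stood (((horizontal distance between any of jar_1_center, jar_3_center and bin_a below 0.045 m and value of joint tag_a above 0.5 rad) or (not (horizontal distance between any of jar_1_center, jar_3_center and bin_a below 0.045 m) and value of joint tag_a below -0.5 rad)) and ((horizontal distance between any of jar_1_center, jar_3_center and bin_b below 0.045 m and value of joint tag_b above 0.5 rad) or (not (horizontal distance between any of jar_1_center, jar_3_center and bin_b below 0.045 m) and value of joint tag_b below -0.5 rad)) and ((horizontal distance between any of jar_1_center, jar_3_center and bin_c below 0.045 m and value of joint tag_c above 0.5 rad) or (not (horizontal distance between any of jar_1_center, jar_3_center and bin_c below 0.045 m) and value of joint tag_c below -0.5 rad)) and ((horizontal distance between any of jar_1_center, jar_3_center and bin_d below 0.045 m and value of joint tag_d above 0.5 rad) or (not (horizontal distance between any of jar_1_center, jar_3_center and bin_d below 0.045 m) and value of joint tag_d below -0.5 rad)) and velocity of joint tag_a between -0.2 and 0.2 rad/s and velocity of joint tag_b between -0.2 and 0.2 rad/s and velocity of joint tag_c between -0.2 and 0.2 rad/s and velocity of joint tag_d between -0.2 and 0.2 rad/s and distance of each of jar_1_center, jar_2_center, jar_3_center, jar_4_center, jar_5_center from where it was at the start of the episode below 0.015 m); the robot touches nothing.
It fails at once if a tag that was already right is pushed up to within 0.2 rad of upright, or over ((horizontal distance between any of jar_1_center, jar_3_center and bin_a below 0.045 m and value of joint tag_a below 0.2 rad) or (horizontal distance between any of jar_1_center, jar_3_center and bin_b below 0.045 m and value of joint tag_b below 0.2 rad) or (horizontal distance between any of jar_1_center, jar_3_center and bin_c below 0.045 m and value of joint tag_c below 0.2 rad) or (not (horizontal distance between any of jar_1_center, jar_3_center and bin_d below 0.045 m) and value of joint tag_d above -0.2 rad)).
It fails at once if a jar in a bin is lifted or shifted by more than 15 mm (distance of any of jar_1_center, jar_2_center, jar_3_center, jar_4_center, jar_5_center from where it was at the start of the episode above 0.015 m).
It fails at once if a bystander is lifted or shifted by more than 20 mm (distance of any of vial, pot, bigjar, bowl, mug from where it was at the start of the episode above 0.02 m).
It also fails if it takes over 51 s, if anything falls off the work surface, if the arm or the gripper's body presses on something with over 40 N, if the wrist force passes 120 N, or if a joint passes its speed limit or range.

ROBOT

A 6-joint arm with a two-finger parallel gripper is mounted at the origin on the work surface. World frame = base frame: x ahead of the robot, y to its left, z up, the work surface at z = 0. Lengths are in m, angles in rad, forces in N, time in s.
With the tool pointing down it reaches from about 0.35 to 0.775 m from the base axis. Payload 7.3 kg.
Tool frame: the origin (TCP) lies at the very end of the fingers, on their centre line; the grasp point (between the pads) lies 19 mm behind it; z points along the fingers, y is the line along which they close (so a half turn about z gives the same grasp; the last joint's range is limited). The gripper opens to 92 mm and grips with 3 to 60 N. Pads are 19 mm wide; open, the fingers measure 130 mm over their backs; the gripper's body (75 mm by 190 mm) begins 47 mm behind the grasp point.
Start: joints at [-1.379, 0.342, 1.524, -0, 1.275, -0.146], TCP at [0.174, -0.495, 0.227] pointing down, gripper open.
Joint ranges: [-2.53, 2.53], [-0.77, 2.02], [0.04, 2.7], [-1, 4.14], [0.28, 2.66], [-3.11, 3.11]. Speed limits (rad/s): [2.57, 2.57, 3.14, 3.14, 3.14, 3.14].

INTERFACE

Orientations are given as [roll, pitch, yaw] about the fixed x, y, z axes, in that order (R = Rz(yaw) Ry(pitch) Rx(roll)).
In Python, from cell import robot gives the robot as it stands. The module is installed in compiled form; this text tells all that it offers.
- The arm moves only by the tool arm_command, never from a script. Its argument "moves" is a list of rows, each a list of 3 entries, a list of its own where there are three numbers: the shift along the tool's x, y, z in m, then the turn, a rotation vector about the tool's x, y, z in rad, then the finger opening in m, from 0 to 0.0918. In form: [[[dx, dy, dz], [ax, ay, az], claw], ...]. A call has exactly 5 rows; each row is the pose to reach, as a shift and turn from the pose commanded when the call began, along the tool's axes at that moment; what a row does not reach only later rows make up. A row lasts 1/10 s, in which the tool goes at most 50 mm and 8.59 degrees, less where a joint would pass 70% of its speed; a pose out of reach is approached as far as the arm can. A call with a gripper value outside its range is refused whole. The fingers move at their own pace and stop on an object; "squeeze" is the grip in N (left out, the last holds). Time passes only in rows, so rows that repeat a pose let the fingers close, or fill a call up. It gives the time, the measured TCP pose, the force, the opening and the grip force at its end, in the units of the state.
- robot.observe(): the state, without advancing time (a new reading comes with each control period).
- robot.read_camera(name): name is "scene" or "top" or "wrist"; returns the picture (480x640x3 uint8, red, green, blue); there is no depth.
- robot.camera_model(name): a dict with "fx", "fy", "cx", "cy" (pixels), "R" (3x3) and "t" (3): a world point X has camera coordinates R X + t. Camera axes: x right, y down, z forward; pixel columns grow to the right and rows downward; lengths in m; the calibration is good to about 2 mm. A picture is of the moment at which its call begins: read the wrist's pose just before it. camera_model takes no time and is no camera call; for the wrist camera it gives the pose at the moment of the call.
- robot.hand_in(): hands the job in; it is judged then, once.
The state is a dict: "time": time; "qpos": joint angles; "qvel": joint speeds; "joint_efforts": joint torques, N m; "tool_pos": TCP position; "tool_rot": TCP orientation; "contact_force": force on the tool from outside, world axes, zero at the start; "torque": the same for the moment, N m; "opening": finger opening in m; "grip_force": force on a finger pad.
Only numpy, scipy, OpenCV 4.12 (cv2) and the standard library are available. Lean on these libraries where they do the work, as an engineer would, in place of code of your own. Each camera call takes 0.05 s, during which the arm holds its last target. There are 200 camera calls.

## Working session

There is one attempt and no reset: what is moved stays moved. The work goes in short steps, Python scripts to look and compute and a tool call to move; the robot and the scene stay as the last step left them, time stands still between calls to the robot, and variables do not carry over. Pictures are saved under pics/ and viewed, at most 10 in all, crops included, and the job is handed in when it is done.

Besides the shell and the picture viewer there is one more tool, called as name([rows], argument=value, ...), one row to a line, values as JSON. arm_command: Moves the arm, as the interface text tells. Its arguments: {"type":"object","properties":{"moves":{"type":"array"},"squeeze":{"type":"number"}},"required":["moves"]}

```bash
mkdir -p pics; python3 - <<'E'
from cell import robot
import cv2,numpy as np
for n in ("scene","top"):
    im=robot.read_camera(n); cv2.imwrite(f"pics/{n}0.png",im[:,:,::-1])
    m=robot.camera_model(n); print(n,m)
s=robot.observe();print(s["time"],s["tool_pos"],s["tool_rot"])
E
```

```text
scene {'fx': 546.3444968891231, 'fy': 546.3444968891231, 'cx': 318.12755916088673, 'cy': 236.07721093141987, 'R': array([[ 0.5278691 ,  0.84930835, -0.00543518],
       [ 0.60272921, -0.37910656, -0.70213653],
       [-0.59839093,  0.36736024, -0.71202159]]), 't': array([-0.30106407, -0.32228095,  1.58250005])}
top {'fx': 482.27152103371077, 'fy': 482.27152103371077, 'cx': 327.0623234607634, 'cy': 239.33543662590185, 'R': array([[ 1.69797357e-03, -9.99805676e-01, -1.96399583e-02],
       [-9.93875985e-01,  4.82737828e-04, -1.10500192e-01],
       [ 1.10488201e-01,  1.97073094e-02, -9.93682031e-01]]), 't': array([0.0233084 , 0.59779917, 1.20889636])}
0.1 [ 0.17394854 -0.49495924  0.22612294] [-3.14024390e+00 -2.00545956e-04  3.37820020e-01]
```

View pics/top0.png

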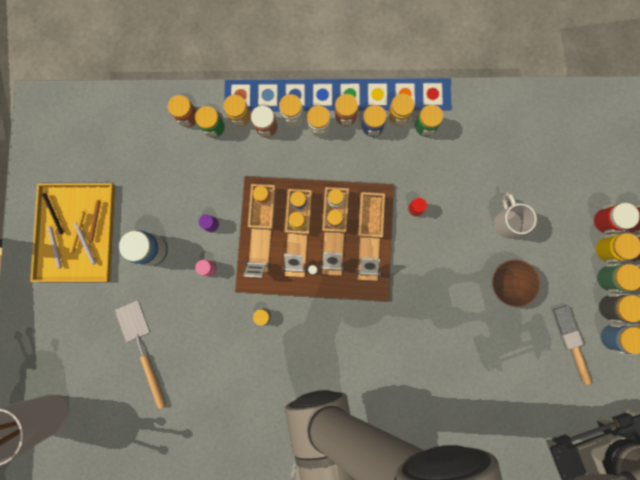

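View pics/scene0.png

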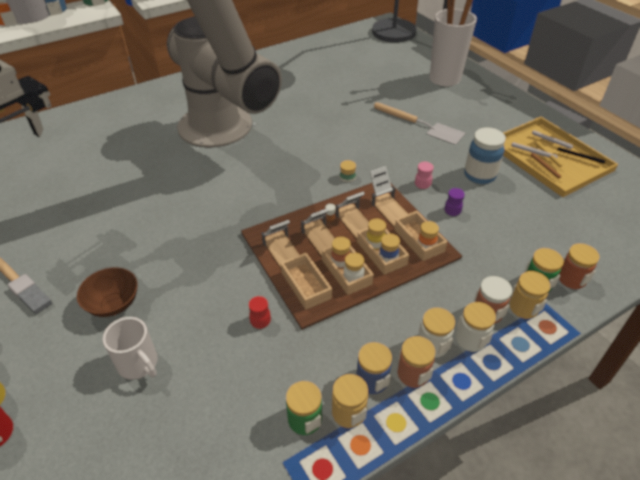

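```bash
python3 - <<'E'
import cv2
im=cv2.imread("pics/top0.png"); cv2.imwrite("pics/topc.png",cv2.resize(im[170:335,230:410],None,fx=4.4,fy=3.6*1.0 and 3.6,interpolation=2) if 0 else cv2.resize(im[175:325,230:410],None,fx=4,fy=4,interpolation=2))
im=cv2.imread("pics/scene0.png"); cv2.imwrite("pics/scenec.png",cv2.resize(im[155:315,240:440],None,fx=3.7,fy=3.7,interpolation=2))
E
```

```text
(no output)
```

View pics/topc.png

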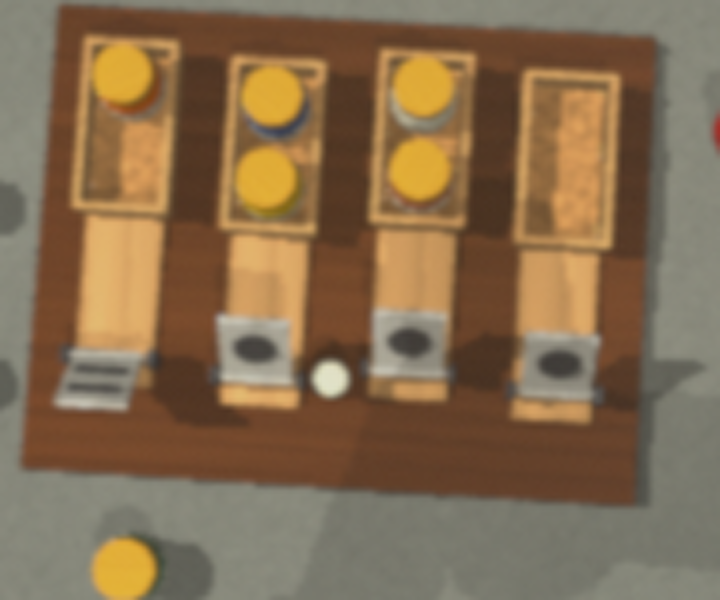

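View pics/scenec.png

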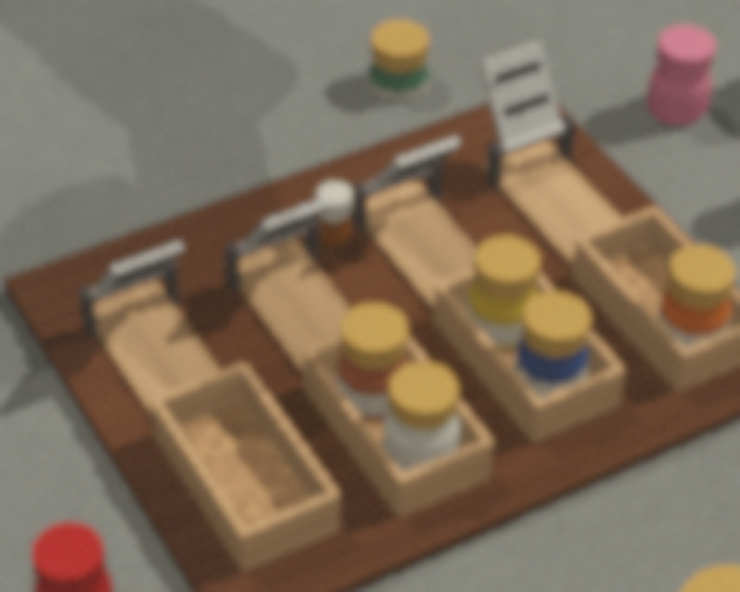

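```bash
cat >h.py <<'E'
import numpy as np
from cell import robot
from scipy.spatial.transform import Rotation as Ro
def bp(n,u,v,z):
    m=robot.camera_model(n);R=m["R"];c=-R.T@m["t"]
    d=R.T@np.array([(u-m["cx"])/m["fx"],(v-m["cy"])/m["fy"],1]);return c+d*(z-c[2])/d[2]
def goal(p,yaw):
    s=robot.observe();R=Ro.from_euler("xyz",s["tool_rot"])
    T=Ro.from_euler("xyz",[np.pi,0,yaw])
    print(s["time"],s["tool_pos"],"shift",R.inv().apply(np.array(p)-s["tool_pos"]).round(4),"turn",(R.inv()*T).as_rotvec().round(4))
E
python3 - <<'E'
from h import *
f=lambda u,v,z:bp("top",230+u/4,175+v/4,z)
P=[f(513,393,.046),f(598,397,.046)];B=[f(*a,.044) for a in [(525,70),(620,73),(612,248),(515,241)]]
print(P,*B); h=(P[0]+P[1])/2; c=sum(B)/4; print(h,c,np.linalg.norm(c[:2]-h[:2]))
a=c-h;yaw=np.arctan2(a[1],a[0]);print("yaw",yaw); u=np.array([np.cos(yaw),np.sin(yaw),0])
hc=c-.15*u; print("hinge from bin",hc, "tip", f(561,335,.092))
E
```

```text
[array([ 0.51012847, -0.0555351 ,  0.046     ]), array([ 0.50765717, -0.10909323,  0.046     ])] [ 0.71803949 -0.06448083  0.044     ] [ 0.71592635 -0.12554832  0.044     ] [ 0.60252296 -0.11915116  0.044     ] [ 0.60705613 -0.05742664  0.044     ]
[ 0.50889282 -0.08231416  0.046     ] [ 0.66088623 -0.09165174  0.044     ] 0.1522799608146179
yaw -0.061356978391631026
hinge from bin [ 0.51116849 -0.08245396  0.044     ] tip [ 0.54358429 -0.0828944   0.092     ]
```

```bash
python3 -c "
from h import *
goal([.572,-.0863,.2],-.061)"
```

```text
0.1 [ 0.17394854 -0.49495924  0.22612294] shift [ 0.511  -0.2536  0.0266] turn [-1.400e-03  1.000e-04  3.988e-01]
```

arm_command([
  [[0.04,-0.02,0],[0,0,0.1],0.0],
  [[0.08,-0.04,0],[0,0,0.2],0.0],
  [[0.12,-0.06,0.005],[0,0,0.3],0.0],
  [[0.16,-0.08,0.005],[0,0,0.399],0.0],
  [[0.2,-0.1,0.01],[0,0,0.399],0.0],
], squeeze=5)

```text
time: 0.6
tool_pos: [0.3306, -0.3334, 0.2168]
tool_rot: [3.141, -0.0, -0.064]
contact_force: [0.4, -0.2, -0.7]
opening: 0.0564
grip_force: 0.0
```

```bash
python3 -c "
from h import *
goal([.572,-.0863,.2],-.061)"
```

```text
0.6 [ 0.33056983 -0.33342051  0.21683932] shift [ 0.225  -0.2622  0.0168] turn [ 0.0005 -0.0004 -0.0034]
```

arm_command([
  [[0.03,-0.035,0],[0,0,0],0.0],
  [[0.06,-0.07,0],[0,0,0],0.0],
  [[0.09,-0.105,0.005],[0,0,0],0.0],
  [[0.12,-0.14,0.005],[0,0,0],0.0],
  [[0.15,-0.175,0.01],[0,0,0],0.0],
])

```text
time: 1.1
tool_pos: [0.4912, -0.1676, 0.2068]
tool_rot: [3.141, -0.0, -0.061]
contact_force: [0.8, -0.8, 0.2]
opening: 0.0161
grip_force: 0.0
```

arm_command([
  [[0.03,-0.03,0],[0,0,0],0.0],
  [[0.055,-0.06,0],[0,0,0],0.0],
  [[0.075,-0.087,0.005],[0,0,0],0.0],
  [[0.075,-0.087,0.005],[0,0,0],0.0],
  [[0.075,-0.087,0.005],[0,0,0],0.0],
])

```text
time: 1.6
tool_pos: [0.5699, -0.0864, 0.2009]
tool_rot: [3.142, 0.002, -0.06]
contact_force: [0.2, 0.7, 0.1]
opening: 0.0001
grip_force: 0.0
```

```bash
python3 - <<'E'
from h import *
import cv2
goal([.572,-.0863,.07],-.061)
a=robot.read_camera("wrist");b=robot.read_camera("scene")[130:320,210:463]
cv2.imwrite("pics/m1.png",np.hstack([cv2.resize(a,(400,300)),cv2.resize(b,(400,300))])[:,:,::-1])
E
```

```text
1.6 [ 0.56988434 -0.08641318  0.20090024] shift [ 0.0023 -0.0002  0.1309] turn [0.     0.0018 0.0015]
```

View pics/m1.png

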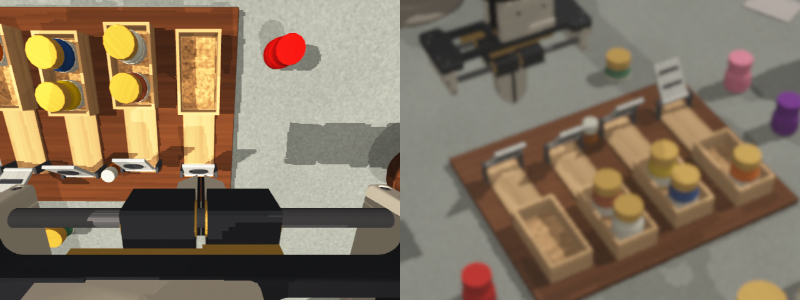

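The composite shows the tool aligned with the right-hand tag. In the wrist view the tag is at col ~200, in line with the fingers. In the scene view the fingertip is at (510,100), where the calibration puts it. Bins from the left hold 1, 2, 2 and 0 jars, and only the empty right-hand bin wrongly shows the disc. I'll descend behind its tag.

arm_command([
  [[0.002,0,0.03],[0,0,0],0.0],
  [[0.002,0,0.065],[0,0,0],0.0],
  [[0.002,0,0.1],[0,0,0],0.0],
  [[0.002,0,0.13],[0,0,0],0.0],
  [[0.002,0,0.13],[0,0,0],0.0],
])

```text
time: 2.2
tool_pos: [0.5688, -0.0876, 0.0682]
tool_rot: [-3.14, 0.008, -0.063]
contact_force: [0.5, -0.5, 0.1]
opening: 0.0003
grip_force: 0.0
```

arm_command([
  [[-0.01,0,0],[0,0,0],0.0],
  [[-0.02,0,0],[0,0,0],0.0],
  [[-0.03,0,0],[0,0,0],0.0],
  [[-0.037,0,0],[0,0,0],0.0],
  [[-0.044,0,0],[0,0,0],0.0],
])

```text
time: 2.7
tool_pos: [0.5278, -0.0845, 0.0726]
tool_rot: [3.141, -0.001, -0.061]
contact_force: [1.4, 0.6, 0.5]
opening: 0.0005
grip_force: 0.0
```

arm_command([
  [[-0.005,0,0],[0,0,0],0.0],
  [[-0.01,0,0],[0,0,0],0.0],
  [[-0.015,0,0],[0,0,0],0.0],
  [[-0.02,0,0],[0,0,0],0.0],
  [[-0.022,0,0],[0,0,0],0.0],
])

```text
time: 3.2
tool_pos: [0.5057, -0.083, 0.0716]
tool_rot: [-3.142, 0.001, -0.061]
contact_force: [0.1, 0.4, 0.9]
opening: 0.0008
grip_force: 0.0
```

arm_command([
  [[0.015,0,0],[0,0,0],0.0],
  [[0.03,0,0],[0,0,0],0.0],
  [[0.045,0,-0.01],[0,0,0],0.0],
  [[0.05,0,-0.05],[0,0,0],0.0],
  [[0.05,0,-0.09],[0,0,0],0.0],
])

```text
time: 3.7
tool_pos: [0.5563, -0.086, 0.1618]
tool_rot: [-3.141, 0.002, -0.061]
contact_force: [0.6, -0.6, 0.5]
opening: 0.0005
grip_force: 0.0
```

arm_command([
  [[0,0.03,-0.03],[0,0,0],0.0],
  [[0,0.07,-0.05],[0,0,0],0.0],
  [[0,0.11,-0.05],[0,0,0],0.0],
  [[0,0.15,-0.05],[0,0,0],0.0],
  [[0,0.15,-0.05],[0,0,0],0.0],
])

```text
time: 4.2
tool_pos: [0.5463, -0.2405, 0.2114]
tool_rot: [3.14, -0.0, -0.066]
contact_force: [0.4, -0.1, -0.2]
opening: 0.0001
grip_force: 0.0
```

```bash
python3 - <<'E'
from h import *
import cv2
a=robot.read_camera("top")[170:320,225:425];b=robot.read_camera("scene")[130:320,210:463]
cv2.imwrite("pics/m2.png",np.hstack([cv2.resize(a,(400,300)),cv2.resize(b,(400,300))])[:,:,::-1])
E
```

```text
(no output)
```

View pics/m2.png

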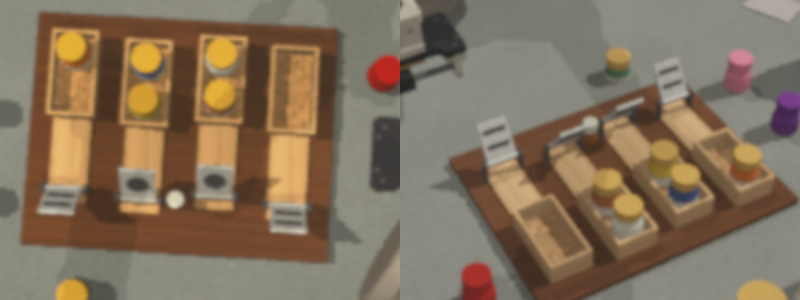

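The right-hand tag now shows its two bars, at (288,218) in the top half of the picture and (495,135) in the scene half, leaning away from its empty bin. The left tag still shows bars, the two middle tags still show discs, and nothing else has moved.

```bash
python3 -c "
from cell import robot
print(robot.hand_in())"
```

```text
the job is handed in; nothing more can be done
None
```

The job is handed in: I pushed over only the empty right-hand bin's tag, so it now shows the bars; the other three tags were already right, and the last picture shows them, the jars and the bystanders in view in place.

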